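# Close the test-tile case

## Robot

A 6-joint arm with a two-finger parallel gripper is mounted at the origin on the work surface. World frame = base frame: x ahead of the robot, y to its left, z up, the work surface at z = 0. Lengths are in m, angles in rad, forces in N, time in s.
With the tool pointing down it reaches from about 0.4 to 0.925 m from the base axis. Payload 3.4 kg.
Tool frame: the origin (TCP) lies on the centre line of the jaws, within the pads' length; the fingertips stand robot.tcp_to_tips ahead of it and the grasp point (between the pads) lies 2 mm behind it (robot.tcp_to_tips is the distance from the TCP to the fingertips, in m); x points along the fingers, y is the direction in which the jaws open and shut, and the axes are right-handed (so a half turn about x gives the same grasp; the last joint's range is limited). The gripper opens to 85 mm and grips with 20 to 120 N. Pads are 22 mm wide; open, the fingers measure 114 mm over their backs; the gripper's body (76 mm by 85 mm) begins 54 mm behind the grasp point. The pads swing forward as they close: fully open they stand 13 mm farther back than shut.
Start: joints at [1.212, 0.307, 1.506, -0, 1.328, -0.073], TCP at [0.162, 0.552, 0.248] pointing down, gripper open.
Joint ranges: [-3.12, 3.12], [-1.05, 2.28], [0.14, 2.33], [-1.42, 4.57], [0.1, 2.73], [-2.68, 2.68]. Speed limits (rad/s): [2.57, 2.57, 3.14, 3.14, 3.14, 3.14].

## Interface

Orientations are given as a 3x3 rotation matrix whose columns are the frame's x, y, z axes.
In Python, from rig import robot gives the robot as it stands. The module is installed in compiled form; this text tells all that it offers.
- The arm moves only by the tool arm_command, never from a script. Its argument "moves" is a list of rows, each a list of 3 entries, a list of its own where there are three numbers: the shift along the tool's x, y, z in mm, then the turn, a rotation vector about the tool's x, y, z in degrees, then the finger opening in mm, from 0 to 85.4. A call has 1 to 12 rows; each row shifts and turns the commanded pose from where the row before left it, along the tool's axes as they then stand; what a row does not reach is not made up. A row lasts 1/8 s, in which the tool goes at most 62.5 mm and 10.7 degrees, less where a joint would pass 70% of its speed; a pose out of reach is approached as far as the arm can. A call is refused whole if a number of a shift passes 62.5 or a number of a turn 10.7, either way. A call with a gripper value outside its range is refused whole. The fingers move at their own pace and stop on an object; "grip_force" is the grip in N (left out, the last holds). Time passes only in rows, so rows that do not move let the fingers close. It gives the time, the measured TCP pose, the force and the opening at its end, in the units of the state.
- robot.get_obs(): the state, without advancing time (a new reading comes with each control period).
- robot.snapshot(name): name is "side" or "top" or "wrist"; returns a dict with "frame" (400x640x3 uint8, red, green, blue), "fx", "fy", "cx", "cy" (pixels), "camera_from_world" (4x4, takes a point from world to camera coordinates); the wrist camera has in their place "mount" (4x4, takes a point from camera to tool coordinates, whose origin is the TCP and whose axes are the tool frame's). Camera axes: x right, y down, z forward; pixel columns grow to the right and rows downward; lengths in m; the calibration is good to about 2 mm. A picture is of the moment at which its call begins: read the wrist's pose just before it. There is no depth.
- robot.finish_job(): hands the job in, once; it reports no verdict.
The state is a dict: "time": time; "joint_pos": joint angles; "qvel": joint speeds; "joint_torque": joint torques, N m; "position": TCP position; "tool_rot": TCP orientation; "wrist_force": force on the tool from outside, world axes, zero at the start; "torque": the same for the moment, N m; "gripper_width": opening from 0.0 (shut) to 1.0 (fully open).
Only numpy, scipy, OpenCV 4.12 (cv2) and the standard library are available. Lean on these libraries where they do the work, as an engineer would, in place of code of your own. Each camera call takes 0.05 s, during which the arm holds its last target.

## Task

Put the tile case away: with the fingertips, first push the upright inner flap down flat over the tiles while the cover is still open, then push the standing cover over until it is fully shut on the case. Only push: do not pinch the flap or the cover between the fingers, and leave the pots, jars and tools around it where they are.

Things in the scene. Friction and masses are not known exactly. Their poses are not given: they have to be found in the camera images.
- case: Low open plywood tile case, fixed to the bench: 260 (its x) x 220 (its y) x 80 mm high, walls 10 mm; holds white tiles with their tops 45 mm above the bench. Origin: centre of its underside on the bench. z up. Both hinge lines run along its x. The cover is hinged on its +y side (the left as seen from the robot), the flap just inside its -y side (the right).
- flap (a joint): Inner flap angle, rad: 0 = folded down flat over the tiles, 1.57 = standing upright, stop at 1.75. At angle a the flap runs from its hinge along (case y, z) = (cos a, sin a). The hinge is stiff: the flap stays at any angle; moving it takes about 0.2 N m at most.
- flap_hinge (a point): Middle of the flap's hinge line: at (0, -85, 56) mm in the case frame. Its axes turn with the flap.
- flap_edge (a point): Middle of the flap's free edge, 115 mm from the hinge, half-way through its 9 mm thickness. Flap 232 mm long (along case x) and 9 mm thick; the thickness lies above the hinge line when folded down (top face then 65 mm above the bench) and on the outer (-y) side when upright. Axes turn with the flap.
- cover (a joint): Cover angle, rad: 0 = shut flat on the case's rim, 1.57 = upright, stop at 2.05 (leaning outwards). At angle a the cover runs from its hinge along (case y, z) = (-cos a, sin a). The hinge is stiff: the cover stays at any angle; moving it takes up to about 1 N m. With the flap upright the cover jams on it roughly 0.25 to 0.4 rad before shut.
- cover_hinge (a point): Middle of the cover's hinge line: at (0, 110, 81) mm in the case frame. Its axes turn with the cover.
- cover_edge (a point): Middle of the cover's free edge, 220 mm from the hinge, half-way through its 12 mm thickness. Cover 260 mm long (along case x) and 12 mm thick; the thickness lies above the hinge line when shut (top then 93 mm above the bench) and on the outer (+y) side when upright. Axes turn with the cover.
- brush_pot: Bystander, to be left alone: terracotta pot of upright brushes, 72 mm across, 95 mm high, brushes up to 205 mm; stands off the end of the case away from the robot.
- brush: Bystander, to be left alone: loose paint brush about 190 mm long lying beside the case on the flap's side.
- pigment_jar: Bystander, to be left alone: closed glass jar, 50 mm across, 60 mm high, on the flap's side of the case.
- mug: Bystander, to be left alone: white mug, 80 mm across, 90 mm high, far to the right.
- bowl: Bystander, to be left alone: white bowl, 120 mm across, 50 mm high, to the left.
- bud_vase: Bystander, to be left alone: small white vase, 68 mm across, 130 mm high, beyond the case to the left.
- palette_knife: Bystander, to be left alone: loose palette knife 200 mm long lying to the left of the case.

How it is judged:
On the way, in this order (a step that is already met when the one before it is completed fails the run):
1. the flap lies flat over the tiles (within 0.08 rad) while the cover is still well open (over 0.7 rad) (value of joint flap below 0.08 rad and value of joint cover above 0.7 rad), for 0.2 s.
2. the cover is shut (within 0.06 rad) over the folded flap (value of joint cover below 0.06 rad and value of joint flap below 0.08 rad), for 0.2 s.
At the end, for the whole second after the job is handed in: The flap is folded down within 0.08 rad of flat, the cover is shut within 0.06 rad and at rest, and every bystander is within 30 mm of where it was, the standing ones upright within 0.3 rad (all of step 2 and velocity of joint cover between -0.05 and 0.05 rad/s and distance of each of brush_pot, brush, pigment_jar, mug, bowl, bud_vase, palette_knife from where it was at the start of the episode below 0.03 m and angle between each of brush_pot, pigment_jar, mug, bowl, bud_vase's own z axis and vertical below 0.3 rad); the robot touches nothing.
It fails at once if the cover is pinched: the fingers press on its inside and outside faces at once (over 1 N each) (contact force between the fingers and cover_c1 above 1 N and contact force between the fingers and cover_c2 above 1 N).
It fails at once if the flap is pinched: the fingers press on both of its faces at once (over 1 N each) (contact force between the fingers and flap_c1 above 1 N and contact force between the fingers and flap_c2 above 1 N).
It fails at once if a bystander is lifted, pushed more than 30 mm or knocked over (not (distance of brush_pot from where it was at the start of the episode below 0.03 m) or not (distance of brush from where it was at the start of the episode below 0.03 m) or not (distance of pigment_jar from where it was at the start of the episode below 0.03 m) or not (distance of mug from where it was at the start of the episode below 0.03 m) or not (distance of bowl from where it was at the start of the episode below 0.03 m) or not (distance of bud_vase from where it was at the start of the episode below 0.03 m) or not (distance of palette_knife from where it was at the start of the episode below 0.03 m) or not (angle between brush_pot's own z axis and vertical below 0.3 rad) or not (angle between pigment_jar's own z axis and vertical below 0.3 rad) or not (angle between mug's own z axis and vertical below 0.3 rad) or not (angle between bowl's own z axis and vertical below 0.3 rad) or not (angle between bud_vase's own z axis and vertical below 0.3 rad)).
It also fails if it takes over 58 s, if anything falls off the work surface, if the arm or the gripper's body presses on something with over 40 N, if the wrist force passes 120 N, or if a joint passes its speed limit or range.

## Working session

There is one attempt and no reset: what is moved stays moved. The work goes in short steps, Python scripts to look and compute and a tool call to move; the robot and the scene stay as the last step left them, time stands still between calls to the robot, and variables do not carry over. Pictures are saved under pics/ and viewed, and the job is handed in when it is done.

Besides the shell and the picture viewer there is one more tool, called after "Request:" as a command line: name --argument value ..., lists and objects as JSON in quotes. arm_command: Moves the arm, as the interface text tells. Its arguments: {"type":"object","properties":{"moves":{"type":"array"},"grip_force":{"type":"number"}},"required":["moves"]}

```bash
mkdir -p pics; python3 - <<'E'
from rig import robot
import cv2,pickle
o=robot.get_obs(); print({k:(v.round(3).tolist() if hasattr(v,'round') and hasattr(v,'tolist') else v) for k,v in o.items()}, robot.tcp_to_tips)
for n in ["side","top"]:
    s=robot.snapshot(n); cv2.imwrite(f"pics/{n}0.png",s["frame"][:,:,::-1]); pickle.dump(s,open(n+"0.pkl","wb"))
    print(n,s["fx"],s["cx"],s["cy"],s["camera_from_world"].round(3).tolist())
E
```

```text
{'time': 0.0, 'joint_pos': [1.213, 0.308, 1.508, -0.0, 1.328, -0.073], 'qvel': [0.001, 0.001, 0.001, 0.0, 0.002, 0.001], 'joint_torque': [0.0, -45.754, -25.191, -0.0, 0.012, 0.0], 'position': [0.161, 0.551, 0.247], 'tool_rot': [[-0.001, 0.281, 0.96], [-0.002, 0.96, -0.281], [-1.0, -0.002, -0.0]], 'wrist_force': [0.329, -0.446, -0.599], 'torque': [0.001, 0.014, 0.008], 'gripper_width': 0.9957447446444505} 0.017
side 489.3862955328078 324.75712386030824 195.49658529785484 [[0.997, -0.072, -0.002, -0.531], [-0.056, -0.763, -0.644, 0.07], [0.045, 0.643, -0.765, 1.697], [0.0, 0.0, 0.0, 1.0]]
top 463.2748014989682 327.5447647968662 191.60224895750125 [[-0.054, -0.999, 0.004, 0.007], [-0.972, 0.051, -0.229, 0.552], [0.228, -0.016, -0.973, 1.42], [0.0, 0.0, 0.0, 1.0]]
```

View pics/side0.png

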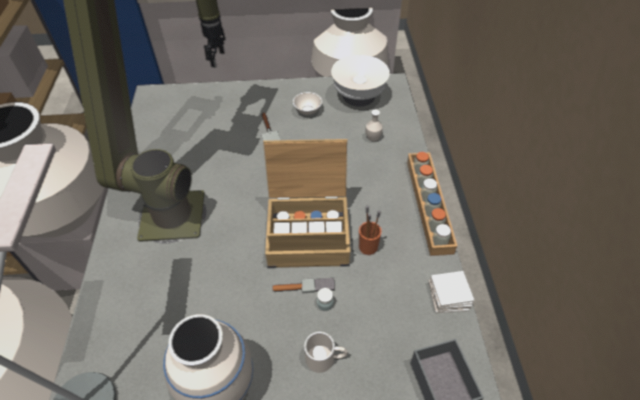

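View pics/top0.png

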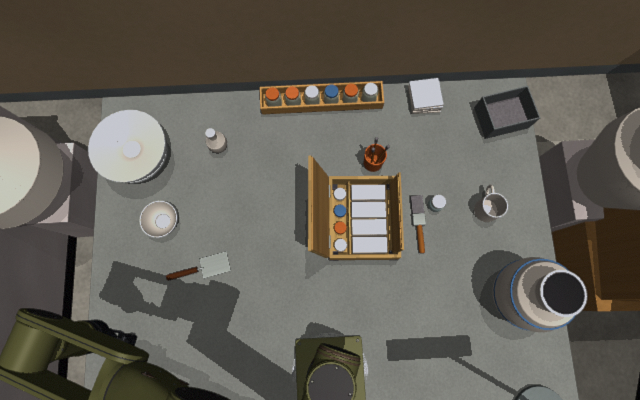

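```bash
python3 - <<'E'
import cv2
a=cv2.imread("pics/side0.png")[125:275,250:400]; b=cv2.imread("pics/top0.png")[140:275,290:450]
cv2.imwrite("pics/sz.png",cv2.resize(a,None,fx=4,fy=4,interpolation=2)); cv2.imwrite("pics/tz.png",cv2.resize(b,None,fx=4,fy=4,interpolation=2))
E
```

```text
(no output)
```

View pics/sz.png

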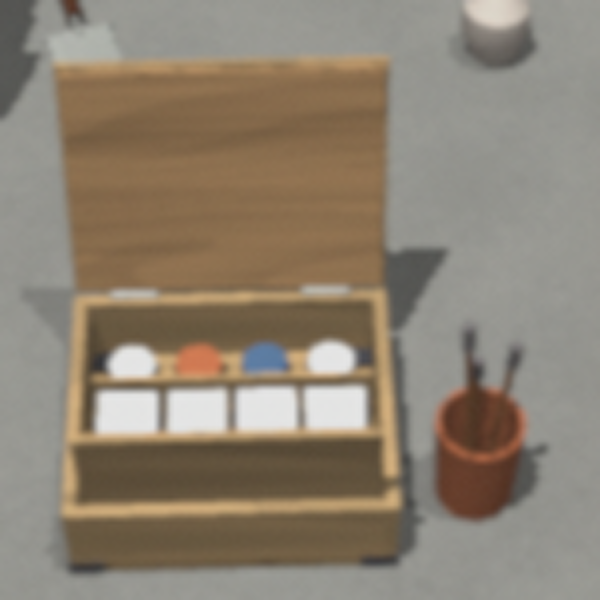

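View pics/tz.png

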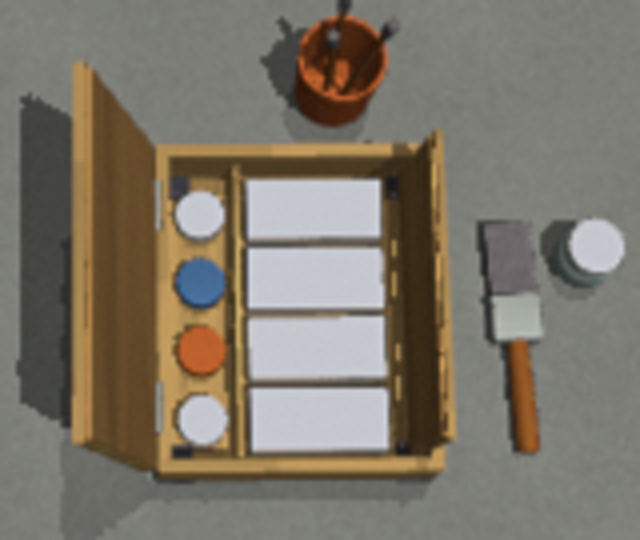

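```bash
cat > h.py <<'E'
import numpy as np,pickle
def ray(s,u,v):
    C=s["camera_from_world"];R=C[:3,:3];o=-R.T@C[:3,3]
    d=R.T@np.array([(u-s["cx"])/s["fx"],(v-s["cy"])/s["fy"],1]);return o,d
def onz(s,u,v,z):
    o,d=ray(s,u,v);return o+d*(z-o[2])/d[2]
def tri(s1,p1,s2,p2):
    o1,d1=ray(s1,*p1);o2,d2=ray(s2,*p2)
    t=np.linalg.lstsq(np.c_[d1,-d2],o2-o1,rcond=None)[0]
    a=o1+d1*t[0];b=o2+d2*t[1];return (a+b)/2,np.linalg.norm(a-b)
S=pickle.load(open("side0.pkl","rb"));T=pickle.load(open("top0.pkl","rb"))
E
python3 - <<'E'
from h import *
np.set_printoptions(precision=4,suppress=True)
tz=lambda x,y:(290+(x-1.5)/4,140+(y-1.5)/4); sz=lambda x,y:(250+(x-1.5)/4,125+(y-1.5)/4)
for n,p in dict(far_l=(157,146),near_l=(153,470),near_r=(443,470)).items(): print("top",n,onz(T,*tz(*p),.08))
for n,p in dict(near_r=(62,517),far_r=(402,512),near_l=(75,297),far_l=(388,290)).items(): print("side",n,onz(S,*sz(*p),.08))
for n,a,b in [("cover near",(77,443),(55,65)),("cover far",(78,63),(389,60)),("flap near",(447,440),(74,440)),("flap far",(437,132),(384,435))]:
  print(n,*tri(T,tz(*a),S,sz(*b)))
E
```

```text
top far_l [ 0.5979 -0.0292  0.08  ]
top near_l [ 0.3412 -0.0122  0.08  ]
top near_r [ 0.3293 -0.2343  0.08  ]
side near_r [ 0.3321 -0.2351  0.08  ]
side far_r [ 0.5924 -0.2495  0.08  ]
side near_l [ 0.3415 -0.0161  0.08  ]
side far_l [ 0.604  -0.0276  0.08  ]
cover near [0.3436 0.0389 0.2939] 0.003169567656606069
cover far [0.6027 0.0264 0.2932] 0.0012162908203345577
flap near [ 0.3463 -0.2248  0.1642] 0.005127304432088617
flap far [ 0.5757 -0.2381  0.1661] 0.0026329367182774607
```

Request:
arm_command --moves '[[[-40,0,0],[9.6,0,0],0],[[-40,0,0],[9.6,0,0],0],[[-40,0,0],[9.6,0,0],0],[[0,0,0],[9.6,0,0],0],[[0,0,0],[9.6,0,0],0],[[0,0,0],[9.6,0,0],0],[[0,0,0],[9.6,0,0],0],[[0,0,0],[9.6,0,0],0]]' --grip_force 60

```text
time: 1.1
position: [0.1615, 0.5515, 0.3677]
tool_rot: [[-0.0, 0.998, -0.06], [-0.001, -0.06, -0.998], [-1.0, -0.0, 0.001]]
wrist_force: [0.4, -0.2, 0.5]
gripper_width: 0.001
```

```bash
cat >> h.py <<'E'
np.set_printoptions(precision=4,suppress=True)
yaw=-0.056; O=np.array([.466,-.132,0]);Rc=np.array([[np.cos(yaw),-np.sin(yaw),0],[np.sin(yaw),np.cos(yaw),0],[0,0,1]])
def st():
    from rig import robot
    o=robot.get_obs();p=np.array(o["position"]);R=np.array(o["tool_rot"])
    print("t",o["time"],"pos",p,"case",(Rc.T@(p-O))*1e3,"tips z",robot.tcp_to_tips,"grip",o["gripper_width"]);print("F",np.array(o["wrist_force"]),"rot in case\n",Rc.T@R,"q",np.array(o["joint_pos"]))
    return o,p,R
def goto(c):  # case mm -> tool shift mm
    o,p,R=st();print("shift",R.T@(O+Rc@(np.array(c)/1e3)-p)*1e3)
E
python3 -c "
from h import *
goto([0,-160,300])"
```

```text
t 1.1 pos [0.1615 0.5515 0.3677] case [-342.31    665.38    367.6966] tips z 0.017 grip 0.0013294323285518068
F [ 0.3798 -0.2217  0.497 ] rot in case
 [[-0.0004  1.     -0.004 ]
 [-0.0013 -0.004  -1.    ]
 [-1.     -0.0004  0.0013]] q [ 1.2125  0.2409  1.3035 -0.      1.5986  1.2724]
shift [ 68.6124 345.6048 823.9301]
```

Request:
arm_command --moves '[[[0,49,25],[0,0,0],0],[[0,49,25],[0,0,0],0],[[0,49,25],[0,0,0],0],[[0,49,25],[0,0,0],0],[[0,49,25],[0,0,0],0],[[0,49,25],[0,0,0],0],[[0,49,25],[0,0,0],0],[[0,0,50],[0,0,0],0],[[0,0,50],[0,0,0],0],[[0,0,50],[0,0,0],0],[[0,0,50],[0,0,0],0],[[0,0,50],[0,0,0],0]]'

```text
time: 2.6
position: [0.4804, 0.1072, 0.3678]
tool_rot: [[-0.001, 0.999, -0.054], [-0.0, -0.054, -0.999], [-1.0, -0.001, 0.0]]
wrist_force: [0.3, -0.1, 0.0]
gripper_width: 0.001
```

Request:
arm_command --moves '[[[0,0,50],[0,0,0],0],[[0,0,50],[0,0,0],0],[[0,0,50],[0,0,0],0],[[0,0,50],[0,0,0],0],[[0,0,50],[0,0,0],0],[[0,0,50],[0,0,0],0],[[0,0,50],[0,0,0],0],[[0,0,50],[0,0,0],0],[[0,0,0],[0,0,0],0]]'

```text
time: 3.72
position: [0.4586, -0.2939, 0.3672]
tool_rot: [[-0.002, 0.998, -0.059], [-0.0, -0.059, -0.998], [-1.0, -0.002, 0.0]]
wrist_force: [-0.3, 0.0, -0.2]
gripper_width: 0.001
```

```bash
python3 -c "
from h import *
goto([0,-160,160])
import cv2
from rig import robot
for n in ['side','top']: cv2.imwrite('pics/%s1.png'%n,robot.snapshot(n)['frame'][:,:,::-1])
"
```

```text
t 3.725 pos [ 0.4586 -0.2939  0.3672] case [   1.7216 -162.0426  367.1903] tips z 0.017 grip 0.0010150458804131508
F [-0.28    0.0253 -0.1771] rot in case
 [[-0.0015  1.     -0.0029]
 [-0.0003 -0.0029 -1.    ]
 [-1.     -0.0015  0.0003]] q [-0.6467  0.1959  1.3648 -0.0011  1.5821 -0.5878]
shift [207.1921  -1.4165  -2.1001]
```

View pics/side1.png

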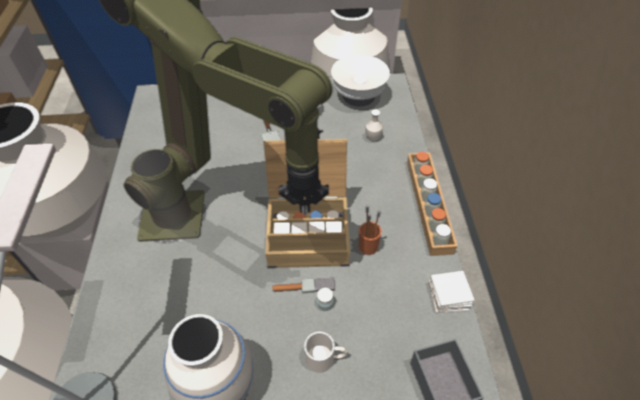

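Request:
arm_command --moves '[[[42,0,0],[0,0,0],0],[[42,0,0],[0,0,0],0],[[42,0,0],[0,0,0],0],[[42,0,0],[0,0,0],0],[[42,0,0],[0,0,0],0],[[0,0,0],[0,0,0],0],[[0,0,0],[0,0,0],0]]'

```text
time: 4.7
position: [0.4602, -0.2903, 0.1597]
tool_rot: [[0.001, 0.999, -0.053], [-0.001, -0.053, -0.999], [-1.0, 0.001, 0.001]]
wrist_force: [0.3, -0.5, 0.1]
gripper_width: 0.003
```

```bash
python3 -c "
from h import *
goto([0,-160,160])
import cv2
from rig import robot
for n in ['side','top']:
  f=robot.snapshot(n)['frame'][:,:,::-1]
  f=f[125:275,250:400] if n=='side' else f[140:275,290:450]
  cv2.imwrite('pics/%s2.png'%n,cv2.resize(f,None,fx=4,fy=4,interpolation=2))
"
```

```text
t 4.7 pos [ 0.4602 -0.2903  0.1597] case [   3.0378 -158.3425  159.668 ] tips z 0.017 grip 0.003399471767278271
F [ 0.2672 -0.545   0.1477] rot in case
 [[ 0.0015  1.      0.0028]
 [-0.0008  0.0028 -1.    ]
 [-1.      0.0015  0.0008]] q [-0.6405  0.3473  1.6941  0.0002  1.0985 -0.5873]
shift [-0.3352 -3.0419  1.6493]
```

View pics/side2.png

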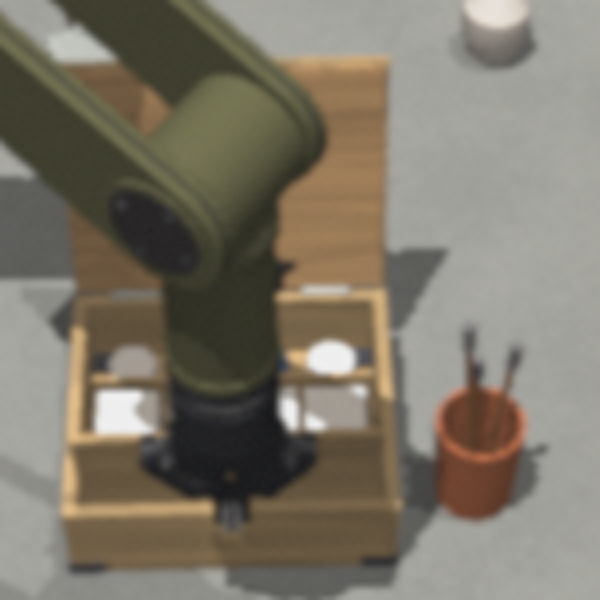

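View pics/top2.png

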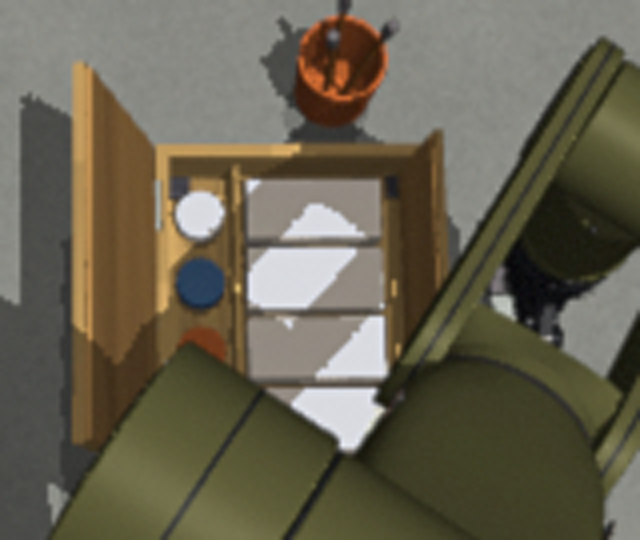

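Request:
arm_command --moves '[[[0,0,-25],[0,0,0],0],[[2,-3,-25],[0,0,0],0],[[2,0,-17],[0,0,0],0],[[1,0,-17],[0,0,0],0],[[7,0,-16],[0,0,0],0],[[8,0,-15],[0,0,0],0],[[13,0,-12],[0,0,0],0],[[13,0,-10],[0,0,0],0],[[0,0,0],[0,0,0],0]]'

```text
time: 5.92
position: [0.462, -0.1522, 0.1104]
tool_rot: [[-0.005, 0.999, -0.053], [0.002, -0.053, -0.999], [-1.0, -0.005, -0.002]]
wrist_force: [0.0, -0.2, -0.2]
gripper_width: -0.004
```

```bash
python3 -c "
from h import *
goto([0,-10,82])
import cv2
from rig import robot
for n in ['side','top']:
  f=robot.snapshot(n)['frame'][:,:,::-1]
  f=f[125:275,250:400] if n=='side' else f[140:275,290:450]
  cv2.imwrite('pics/%s3.png'%n,cv2.resize(f,None,fx=4,fy=4,interpolation=2))
"
```

```text
t 5.925 pos [ 0.462  -0.1522  0.1104] case [ -2.8722 -20.3612 110.4496] tips z 0.017 grip -0.003868334734861736
F [ 0.0236 -0.1872 -0.2036] rot in case
 [[-0.0046  1.      0.0026]
 [ 0.0018  0.0026 -1.    ]
 [-1.     -0.0046 -0.0019]] q [-0.4052  0.343   1.8679  0.0002  0.9357 -0.3518]
shift [ 28.4551   3.0299 -10.3011]
```

View pics/side3.png

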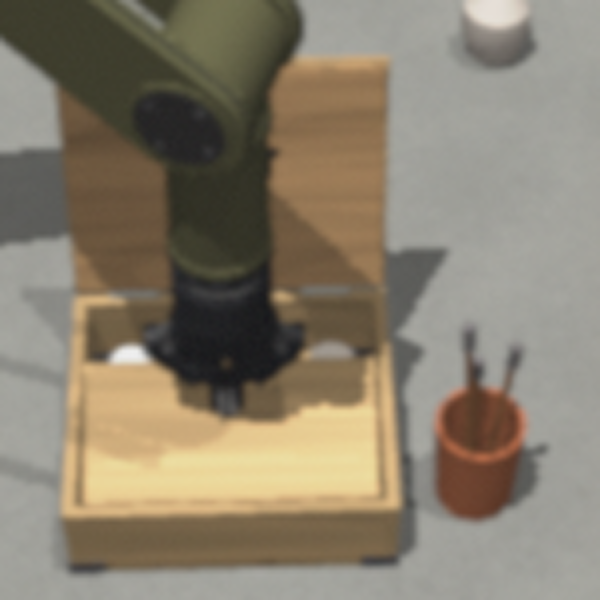

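View pics/top3.png

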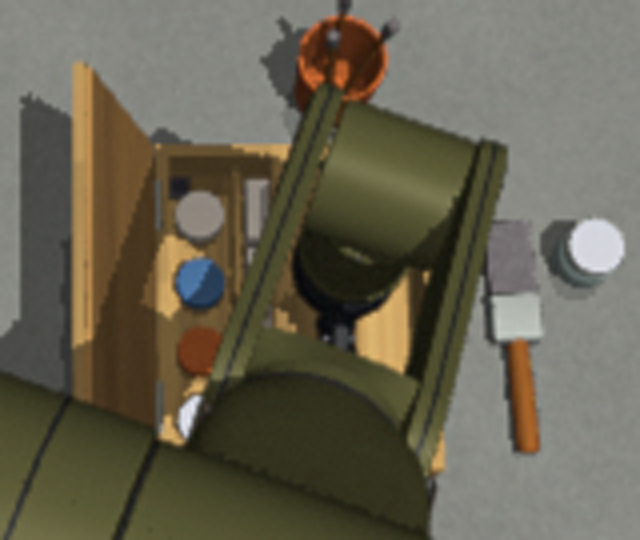

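Request:
arm_command --moves '[[[10,0,-5],[0,0,0],0],[[8,0,-4],[0,0,0],0],[[6,0,0],[0,0,0],0],[[4,0,0],[0,0,0],0],[[3,0,0],[0,0,0],0],[[0,0,0],[0,0,0],0]]'

```text
time: 6.78
position: [0.4639, -0.1444, 0.0819]
tool_rot: [[-0.0, 0.999, -0.054], [0.0, -0.054, -0.999], [-1.0, -0.0, -0.0]]
wrist_force: [-2.9, 2.5, 9.2]
gripper_width: 0.001
```

```bash
python3 -c "
from h import *
goto([0,-10,78])"
```

```text
t 6.775 pos [ 0.4639 -0.1444  0.0819] case [ -1.4217 -12.5348  81.9499] tips z 0.017 grip 0.0008788699043805779
F [-2.9347  2.4634  9.2416] rot in case
 [[-0.0003  1.      0.0015]
 [ 0.0003  0.0015 -1.    ]
 [-1.     -0.0003 -0.0003]] q [-0.389   0.3827  1.9038  0.0003  0.8554 -0.3346]
shift [ 3.9503  1.4267 -2.5315]
```

Request:
arm_command --moves '[[[3,0,0],[0,0,0],0],[[0,0,0],[0,0,0],0],[[0,0,0],[0,0,0],0]]'

```text
time: 7.15
position: [0.464, -0.1444, 0.0816]
tool_rot: [[0.001, 0.999, -0.054], [-0.0, -0.054, -0.999], [-1.0, 0.001, 0.0]]
wrist_force: [-8.3, 3.2, 33.3]
gripper_width: -0.001
```

Request:
arm_command --moves '[[[-40,0,0],[0,0,0],0],[[-50,0,0],[0,0,0],0],[[-50,0,0],[0,0,0],0],[[-50,0,0],[0,0,0],0],[[-50,0,0],[0,0,0],0],[[-50,0,0],[0,0,0],0],[[0,0,0],[0,0,0],0]]'

```text
time: 8.02
position: [0.4662, -0.1457, 0.3728]
tool_rot: [[0.009, 0.998, -0.055], [-0.004, -0.055, -0.999], [-1.0, 0.009, 0.003]]
wrist_force: [-0.0, -0.0, -1.1]
gripper_width: 0.003
```

```bash
python3 -c "
from h import *
goto([0,230,370])
import cv2
from rig import robot
for n in ['side','top']:
  f=robot.snapshot(n)['frame'][:,:,::-1]
  f=f[125:275,250:400] if n=='side' else f[140:275,290:450]
  cv2.imwrite('pics/%s4.png'%n,cv2.resize(f,None,fx=4,fy=4,interpolation=2))
"
```

```text
t 8.025 pos [ 0.4662 -0.1457  0.3728] case [  0.9331 -13.6275 372.7808] tips z 0.017 grip 0.002577783021608505
F [-0.0428 -0.009  -1.0537] rot in case
 [[ 0.0091  1.      0.0014]
 [-0.0034  0.0014 -1.    ]
 [-1.      0.0091  0.0034]] q [-0.3892  0.1027  1.466  -0.0002  1.5631 -0.3346]
shift [   1.9448   -0.6154 -243.6367]
```

View pics/side4.png

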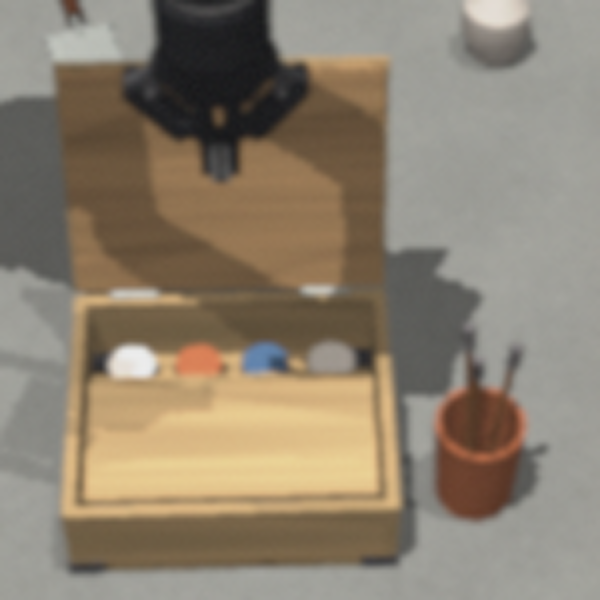

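View pics/top4.png

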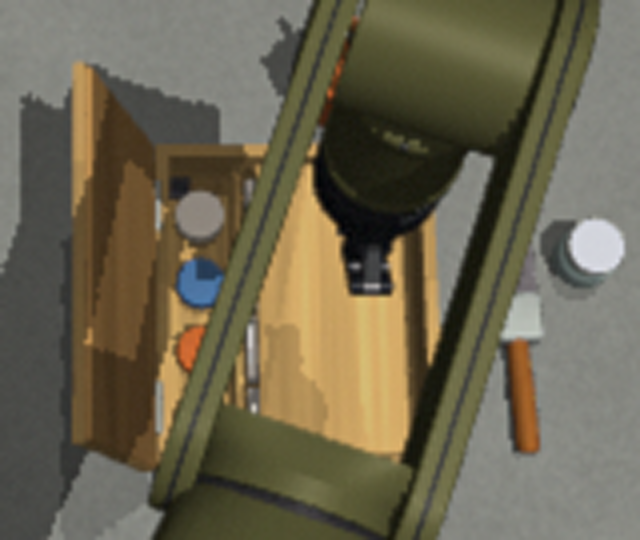

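Request:
arm_command --moves '[[[0,0,-49],[0,0,0],0],[[0,0,-49],[0,0,0],0],[[0,0,-49],[0,0,0],0],[[0,0,-49],[0,0,0],0],[[0,0,-49],[0,0,0],0],[[0,0,0],[0,0,0],0],[[40,0,0],[0,0,0],0],[[40,0,0],[0,0,0],0],[[32,0,0],[0,0,0],0],[[0,0,0],[0,0,0],0]]'

```text
time: 9.38
position: [0.4744, 0.0985, 0.2526]
tool_rot: [[-0.009, 0.998, -0.055], [-0.002, -0.055, -0.998], [-1.0, -0.009, 0.002]]
wrist_force: [0.2, 0.2, -0.8]
gripper_width: -0.004
```

```bash
python3 -c "
from h import *
goto([0,230,260])
for a in [1.8,1.6,1.4,1.2,1,.8,.6,.4,.2,.1,0]:
  c,s=np.cos(a),np.sin(a); print(a,110-185*c+12*s+11,81+185*s+12*c+17)
import cv2
from rig import robot
f=robot.snapshot('side')['frame'][:,:,::-1][75:275,225:425]
cv2.imwrite('pics/s5.png',cv2.resize(f,None,fx=3,fy=3,interpolation=2))
"
```

```text
t 9.375 pos [0.4744 0.0985 0.2526] case [ -4.5403 230.6259 252.6315] tips z 0.017 grip -0.004415056821221657
F [ 0.2299  0.2183 -0.7805] rot in case
 [[-0.0091  1.      0.0006]
 [-0.0023  0.0006 -1.    ]
 [-1.     -0.0091  0.0023]] q [ 0.118   0.1812  1.6729 -0.0007  1.2969  0.1736]
shift [-7.4081  4.4727  0.6454]
1.8 174.71855908875946 275.435386576149
1.6 138.3967948622365 282.570722295063
1.4 101.38147532331692 282.34780576266803
1.2 65.1482844534221 274.77552395765696
1 31.141725232088906 260.1557598598786
0.8 0.717531861568677 239.0713573285777
0.6 -24.91137907755006 212.3628849569977
0.4 -44.72326378282993 181.09512525513497
0.2 -57.92828493108897 146.51462513118122
0.1 -61.87776957667282 128.40923206299954
0 -64.0 110.0
```

View pics/s5.png

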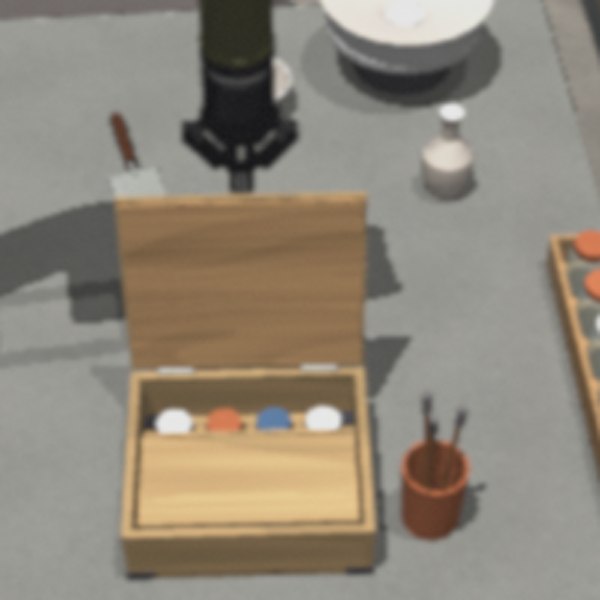

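Request:
arm_command --moves '[[[-2,4,-25],[0,0,0],0],[[-5,0,-25],[0,0,0],0],[[-5,0,-20],[0,0,0],0],[[-7,0,-22],[0,0,0],0],[[-6,0,-18],[0,0,0],0],[[-2,0,-19],[0,0,0],0],[[2,0,-18],[0,0,0],0],[[5,0,-18],[0,0,0],0],[[7,0,-17],[0,0,0],0],[[7,0,-17],[0,0,0],0],[[0,0,0],[0,0,0],0]]'

```text
time: 10.8
position: [0.4918, 0.2995, 0.261]
tool_rot: [[-0.002, 0.999, -0.053], [-0.001, -0.053, -0.999], [-1.0, -0.002, 0.001]]
wrist_force: [-0.4, -0.4, 0.1]
gripper_width: -0.0
```

```bash
python3 -c "
from h import *
goto([0,31,260])
import cv2
from rig import robot
f=robot.snapshot('side')['frame'][:,:,::-1][75:275,225:425]
cv2.imwrite('pics/s6.png',cv2.resize(f,None,fx=3,fy=3,interpolation=2))
"
```

```text
t 10.8 pos [0.4918 0.2995 0.261 ] case [  1.6181 432.279  260.9766] tips z 0.017 grip -0.0003742373962369026
F [-0.3668 -0.4496  0.1044] rot in case
 [[-0.0019  1.      0.0032]
 [-0.001   0.0032 -1.    ]
 [-1.     -0.0019  0.001 ]] q [0.4736 0.2997 1.4838 0.0001 1.3602 0.5264]
shift [  1.3811  -2.8863 401.2707]
```

View pics/s6.png

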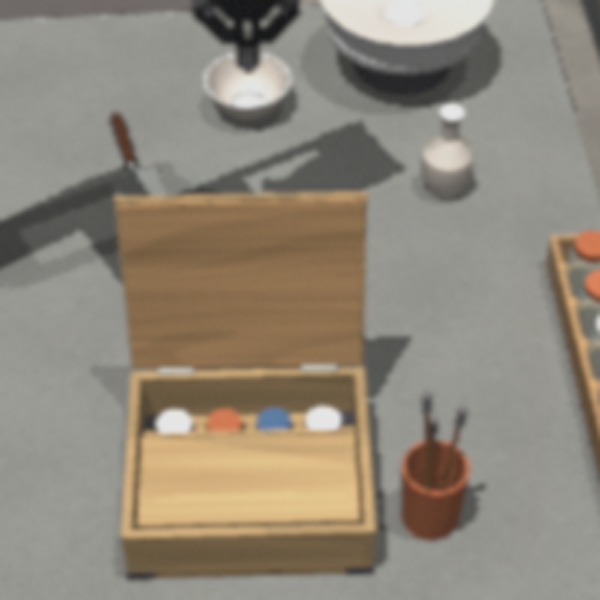

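I had the sign wrong: the tool moved away from the cover, in free air, and touched nothing. I'll bring it back and push in +z.

Request:
arm_command --moves '[[[0,0,50],[0,0,0],0],[[0,0,50],[0,0,0],0],[[0,0,50],[0,0,0],0],[[6,0,50],[0,0,0],0],[[0,0,0],[0,0,0],0]]'

```text
time: 11.48
position: [0.4805, 0.0952, 0.2563]
tool_rot: [[-0.001, 0.998, -0.06], [-0.002, -0.06, -0.998], [-1.0, -0.001, 0.002]]
wrist_force: [1.1, 0.7, 0.6]
gripper_width: 0.002
```

Request:
arm_command --moves '[[[0,0,25],[0,0,0],0],[[-5,0,25],[0,0,0],0],[[-5,0,20],[0,0,0],0],[[-7,0,22],[0,0,0],0],[[-6,0,18],[0,0,0],0],[[-2,0,19],[0,0,0],0],[[2,0,18],[0,0,0],0],[[5,0,18],[0,0,0],0],[[7,0,17],[0,0,0],0],[[7,0,17],[0,0,0],0],[[0,0,0],[0,0,0],0]]'

```text
time: 12.85
position: [0.4699, -0.1013, 0.2592]
tool_rot: [[-0.002, 0.998, -0.056], [-0.0, -0.056, -0.998], [-1.0, -0.002, 0.001]]
wrist_force: [0.1, 1.0, 0.1]
gripper_width: -0.002
```

```bash
python3 -c "
from h import *
goto([0,0,240])
import cv2
from rig import robot
f=robot.snapshot('side')['frame'][:,:,::-1][75:275,225:425]
cv2.imwrite('pics/s7.png',cv2.resize(f,None,fx=3,fy=3,interpolation=2))
"
```

```text
t 12.85 pos [ 0.4699 -0.1013  0.2592] case [  2.1786  30.8253 259.2496] tips z 0.017 grip -0.001761293881473451
F [0.1388 0.9925 0.0946] rot in case
 [[-0.0022  1.     -0.0004]
 [-0.0005 -0.0004 -1.    ]
 [-1.     -0.0022  0.0005]] q [-0.2995  0.1665  1.6741 -0.0011  1.303  -0.2429]
shift [19.271  -2.125  30.8156]
```

View pics/s7.png

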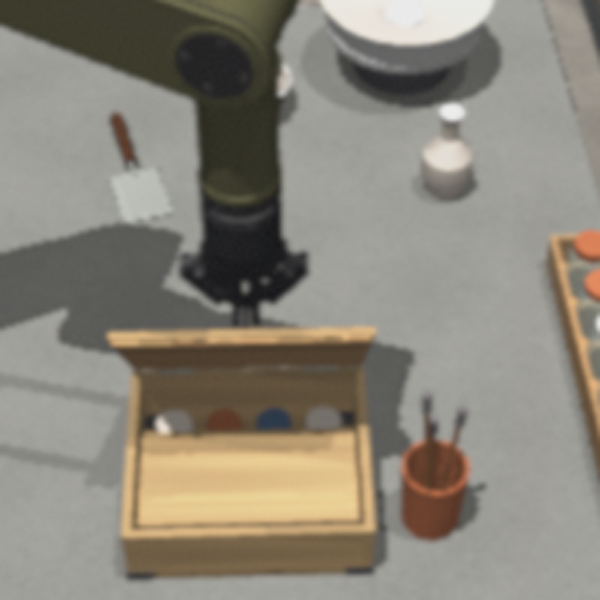

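Request:
arm_command --moves '[[[9,0,16],[0,0,0],0],[[11,0,14],[0,0,0],0],[[12,0,13],[0,0,0],0],[[15,0,13],[0,0,0],0],[[15,0,10],[0,0,0],0],[[16,0,10],[0,0,0],0],[[17,0,7],[0,0,0],0],[[17,0,6],[0,0,0],0],[[12,0,4],[0,0,0],0],[[9,0,2],[0,0,0],0],[[0,0,0],[0,0,0],0]]'

```text
time: 14.28
position: [0.4649, -0.1947, 0.1265]
tool_rot: [[-0.002, 0.999, -0.055], [0.001, -0.055, -0.999], [-1.0, -0.002, -0.001]]
wrist_force: [-0.5, -0.2, 0.3]
gripper_width: -0.002
```

```bash
python3 -c "
from h import *
goto([0,-64,110])
import cv2
from rig import robot
f=robot.snapshot('side')['frame'][:,:,::-1][75:275,225:425]
cv2.imwrite('pics/s8.png',cv2.resize(f,None,fx=3,fy=3,interpolation=2))
"
```

```text
t 14.275 pos [ 0.4649 -0.1947  0.1265] case [  2.3982 -62.6148 126.4898] tips z 0.017 grip -0.0015809390095324633
F [-0.5055 -0.1511  0.3226] rot in case
 [[-0.0016  1.      0.0015]
 [ 0.0007  0.0015 -1.    ]
 [-1.     -0.0016 -0.0007]] q [-0.4803  0.3402  1.8152 -0.      0.988  -0.4258]
shift [16.4927 -2.3736  1.3932]
```

View pics/s8.png

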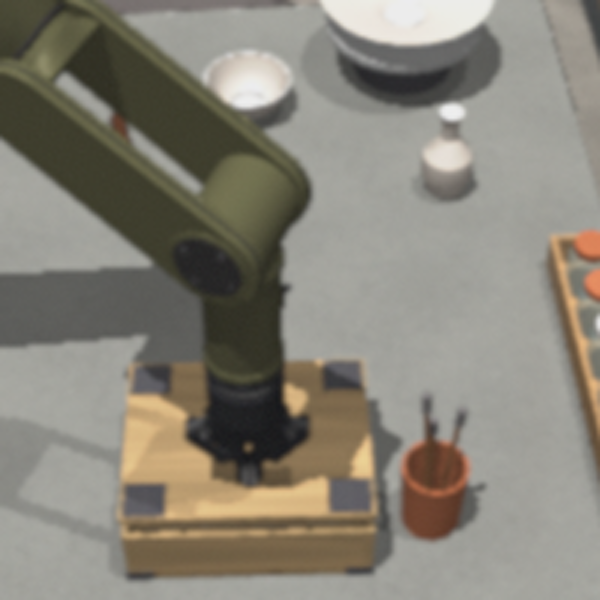

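Nearly shut. I'll press down about 18 mm more in small steps.

Request:
arm_command --moves '[[[6,0,0],[0,0,0],0],[[6,0,0],[0,0,0],0],[[4,0,0],[0,0,0],0],[[2,0,0],[0,0,0],0],[[2,0,0],[0,0,0],0],[[0,0,0],[0,0,0],0],[[0,0,0],[0,0,0],0]]'

```text
time: 15.2
position: [0.4653, -0.1947, 0.1098]
tool_rot: [[0.001, 0.999, -0.054], [-0.001, -0.054, -0.999], [-1.0, 0.001, 0.0]]
wrist_force: [-5.8, 2.4, 21.4]
gripper_width: 0.002
```

```bash
python3 -c "
from h import *
goto([0,-64,110])"
```

```text
t 15.2 pos [ 0.4653 -0.1947  0.1098] case [  2.8379 -62.5922 109.7985] tips z 0.017 grip 0.0020743654541515322
F [-5.8293  2.4196 21.3975] rot in case
 [[ 0.001   1.      0.0017]
 [-0.0005  0.0017 -1.    ]
 [-1.      0.001   0.0005]] q [-0.48    0.3619  1.8358  0.      0.9428 -0.4257]
shift [-0.2038 -2.8401  1.403 ]
```

Request:
arm_command --moves '[[[0,0,0],[0,0,0],0],[[-10,0,0],[0,0,0],0],[[-40,0,0],[0,0,0],0],[[-50,0,0],[0,0,0],0],[[-50,0,0],[0,0,0],0],[[-50,0,0],[0,0,0],0],[[-40,0,0],[0,0,0],0],[[0,0,-50],[0,0,0],0],[[0,0,-50],[0,0,0],0],[[0,0,-50],[0,0,0],0],[[0,0,-50],[0,0,0],0],[[0,0,0],[0,0,0],0]]'

```text
time: 16.7
position: [0.476, 0.0079, 0.3472]
tool_rot: [[-0.0, 0.999, -0.049], [0.001, -0.049, -0.999], [-1.0, -0.0, -0.001]]
wrist_force: [-0.3, -0.1, 0.3]
gripper_width: 0.003
```

Request:
arm_command --moves '[[[0,0,-50],[0,0,0],0],[[0,0,-50],[0,0,0],0],[[0,0,-50],[0,0,0],0],[[0,0,-50],[0,0,0],0],[[0,0,-50],[0,0,0],0],[[0,0,-30],[0,0,0],0],[[0,0,0],[0,0,0],0],[[0,0,0],[0,0,0],0]]'

```text
time: 17.7
position: [0.4917, 0.2831, 0.347]
tool_rot: [[-0.001, 0.998, -0.055], [-0.001, -0.055, -0.998], [-1.0, -0.0, 0.001]]
wrist_force: [0.0, 0.3, 0.8]
gripper_width: -0.002
```

```bash
python3 -c "
from h import *
st()
import cv2
from rig import robot
f=robot.snapshot('side')['frame'][:,:,::-1]
g=f[125:275,250:400];cv2.imwrite('pics/s9.png',cv2.resize(g,None,fx=4,fy=4,interpolation=2))
t=robot.snapshot('top')['frame'][:,:,::-1]; cv2.imwrite('pics/t9.png',t)
cv2.imwrite('pics/s9f.png',f)
"
```

```text
t 17.7 pos [0.4917 0.2831 0.347 ] case [  2.4528 415.9338 346.9757] tips z 0.017 grip -0.0017021313605883371
F [0.0332 0.3413 0.7649] rot in case
 [[-0.0005  1.      0.0009]
 [-0.0015  0.0009 -1.    ]
 [-1.     -0.0005  0.0015]] q [ 0.4487  0.2381  1.3571 -0.001   1.5476  0.5038]
```

View pics/s9.png

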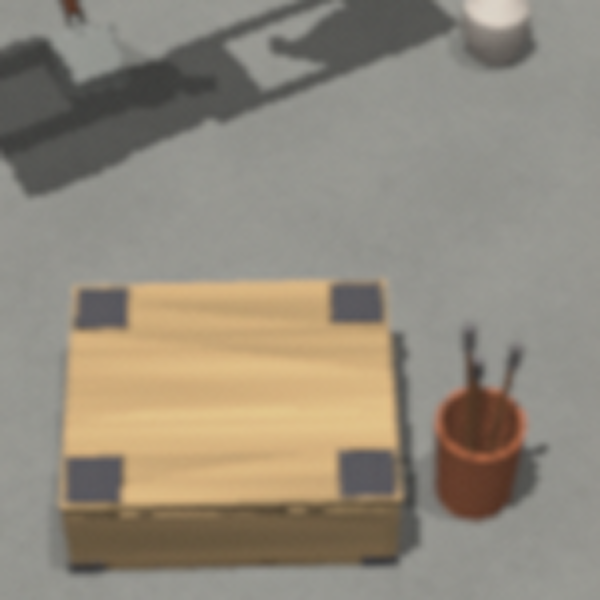

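View pics/t9.png

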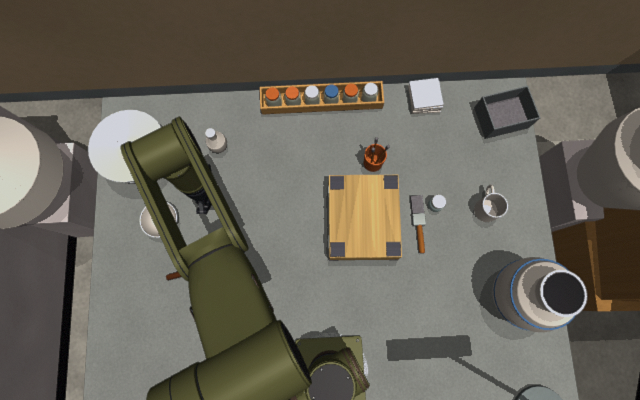

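View pics/s9f.png

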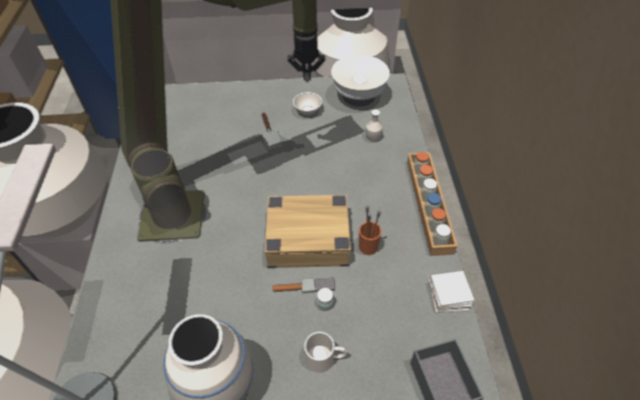

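```bash
python3 -c "
from rig import robot
print(robot.finish_job())"
```

```text
the job is handed in; nothing more can be done
None
```

The tile case is shut and the job is handed in at about 18 s of the 58 s; the hand-in gives no verdict. With the fingers closed, I pushed the flap down first, while the cover was still standing. I then pushed the cover over from its outer side and pressed it shut.

**Last checks:**
- **Flap:** it stopped at its expected height. The fingertips were 65 mm above the bench, and the force rose to 33 N without it moving further.
- **Cover:** it also stopped at its expected height, with the fingertips at 93 mm and 21 N. The final side and top views show it flat on the case after the arm backed off.
- **Bystanders:** in the final side and top views they stand where they did at the start; I judged this by eye. The arm and gripper are clear of everything.

**One slip:** my first cover push had the sign reversed. The tool moved about 200 mm away from the cover, at 0.26 m height. The force reading stayed near zero and the picture showed nothing touched; I brought it back and pushed the right way.

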